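# Knock the loose drying-rack peg home

## Robot

A 6-joint arm with a two-finger parallel gripper is mounted at the origin on the work surface. World frame = base frame: x ahead of the robot, y to its left, z up, the work surface at z = 0. Lengths are in m, angles in degrees, forces in N, time in s.
With the tool pointing down it reaches from about 0.375 to 0.9 m from the base axis. Payload 3.1 kg.
Tool frame: the origin (TCP) lies between the finger pads; the fingertips stand 11 mm ahead of it and the grasp point (between the pads) lies 8 mm behind it; x points along the fingers, y is the direction in which the jaws open and shut, and the axes are right-handed (so a half turn about x gives the same grasp; the last joint's range is limited). The gripper opens to 87 mm and grips with 3 to 60 N. Pads are 19 mm wide; open, the fingers measure 117 mm over their backs; the gripper's body (75 mm by 190 mm) begins 51 mm behind the grasp point.
Start: joints at [-74.399, 30.224, 82.088, -0, 67.689, -10.227], TCP at [0.272, -0.563, 0.234] pointing down, gripper open.
Joint ranges: [-176.69, 176.69], [-43.24, 126.21], [12.49, 139.97], [-82, 262], [0, 151.66], [-163.58, 163.58]. Speed limits (degrees/s): [159.86, 159.86, 180, 180, 180, 180].

## Interface

Orientations are given as a 3x3 rotation matrix whose columns are the frame's x, y, z axes.
In Python, from rig import bot gives the robot as it stands.
- The arm moves only by the shell command python3 -m inch 'ROWS' [OPENING]. ROWS is a JSON object of lists of equal length, an entry for each row: "dp": the shift along the tool's x, y, z in mm, a list of three; "yaw": the turn about the tool's x in degrees. In form: {"dp": [[tx, ty, tz], ...], "yaw": [yaw, ...]}. A call has 1 to 20 rows; each row shifts and turns the commanded pose from where the row before left it, along the tool's axes as they then stand; what a row does not reach is not made up. A row lasts 1/12 s, in which the tool goes at most 41.7 mm and 7.16 degrees, less where a joint would pass 70% of its speed; a pose out of reach is approached as far as the arm can. A call is refused whole if a number of a shift passes 41.7 or a number of a turn 7.16, either way. A call with a gripper value outside its range is refused whole. OPENING is the finger opening in mm, from 0 to 87, set as the call begins (- or left out, the last holds). The fingers move at their own pace and stop on an object; the grip force is fixed at half the most. Time passes only in rows, so rows that do not move let the fingers close. It gives the time, the measured TCP pose, the force and the opening at its end, in the units of the state.
- bot.read_state(): the state, without advancing time (a new reading comes with each control period).
- bot.capture(name): name is "side" or "top" or "wrist"; returns a dict with "color" (480x640x3 uint8, red, green, blue), "intrinsics" (3x3 intrinsics, pixels), "pose" (4x4, takes a point from camera to world coordinates). Camera axes: x right, y down, z forward; pixel columns grow to the right and rows downward; lengths in m; the calibration is good to about 2 mm. A picture is of the moment at which its call begins. There is no depth.
- bot.hand_in(): hands the job in, once; it reports no verdict.
The state is a dict: "time_s": time; "joint_positions": joint angles; "qvel": joint speeds; "tau": joint torques, N m; "position": TCP position; "tcp_rot": TCP orientation; "force": force on the tool from outside, world axes, zero at the start; "moment": the same for the moment, N m; "opening": opening from 0.0 (shut) to 1.0 (fully open).
Only numpy, scipy, OpenCV 4.12 (cv2) and the standard library are available. Lean on these libraries where they do the work, as an engineer would, in place of code of your own. Each camera call takes 0.05 s, during which the arm holds its last target.

## Task

One peg of the glassware drying rack has sprung up and stands proud of the others. Take the mallet and knock that peg down with a brisk blow of the mallet (do not lean on it slowly), until it has clicked fully home with its collar down on the deck and stays there, then stand the mallet back on its face on the blue mat. Leave the upturned beakers, the measuring cylinder and the paper box undisturbed, and do not push the peg with the gripper.

Things in the scene. Friction and masses are not known exactly. Their poses are not given: they have to be found in the camera images.
- peg_tip (a point): centre of the flat top (15 mm across) of the loose peg: the point to strike. White plastic drying peg, vertical, 82 mm from the underside of its collar to its top, stem tapering from 19 to 15 mm, collar 32 mm across and 6 mm thick. The peg is one of six alike; it stands about 19 mm higher than the rest at the start
- loose_peg (a joint): how far the peg is driven down, in m: 0 = 22 mm proud, 0.022 = home (collar on the deck, solid stop). It starts near 0.003. A sprung over-centre catch under the deck acts on its shank: it pushes up, most (about 9 N) at 8 to 12 mm down; let go before about 17 mm, the peg springs back to about 4 mm; driven past about 19 mm, it clicks in, and takes 7 N to pull up again
- peg_socket: the hole of the loose peg in the rack's deck, with the peg in it. Origin: centre of the hole on the deck's top face (65 mm above the counter). The peg's top is 82 mm above it when home and 104 mm at joint value 0
- rack: fixed drying rack: white drip tray 250 x 340 x 18 mm and grey deck 220 x 310 mm on legs, deck top 65 mm above the counter. Origin: centre of its underside; x to the back row, y along the rows. Six peg holes at x = -45 (front) and +45 mm (back), y = -90, 0, +90 mm. The loose peg is in front or in the middle of the back; seated pegs reach 147 mm above the counter
- beaker_a: upturned glass beaker, 62 mm across (69 at the rim) and 90 mm tall, standing rim down on the deck over the back-row peg at rack y = -90 mm; its base, on top, is 155 mm above the counter. Origin: centre of its lower end, on the deck. Fragile: leave alone
- beaker_b: the same, over the back-row peg at rack y = +90 mm
- mallet_handle (a point): a good place to grip: point on the axis of the mallet's level wooden handle, 55 mm from the head's axis and 42 mm above the lower striking face. The handle is flat-sided, 24 mm wide and 30 mm high; its end (red) is 200 mm from the head's axis. Axes: x points along the handle to the head, z up along the head's axis
- mallet_head (a point): centre of the mallet's head, 55 mm from mallet_handle along its x; the striking faces are 42 mm below and above it. Same axes
- mallet: the mallet, 0.44 kg: a black rubber cylinder head with two grey bands, 56 mm across and 84 mm long, standing on its lower striking face, with the handle level. Origin: centre of that lower face; x from the handle to the head, z up
- mat: blue bench mat fixed on the counter, 280 mm (its x) by 160 mm (its y), 4 mm thick; origin: centre of its underside. The mallet starts on it and goes back to it
- cylinder: measuring cylinder, clear tube 32 mm across on a round blue foot of 64 mm, 160 mm tall; origin: centre of its foot, on the counter. Leave alone
- paper_box: flat white and yellow box of filter papers, 75 x 115 x 30 mm; origin: centre of its underside. Leave alone
Things that resemble listed ones, but are neither listed nor needed, are in the scene too. What is shaped like the mallet but green or orange is not meant.

How it is judged (in metres and radians):
On the way, in this order (a step that is already met when the one before it is completed fails the run):
1. the mallet has been lifted off its mat (height (world z) of mallet_head above 0.12 m), for 0.1 s.
2. the mallet's blow drives the loose peg down briskly (faster than 0.06 m/s, before it has gone 16 mm down) (velocity of joint loose_peg above 0.06 m/s and value of joint loose_peg below 0.016 m and contact force between mallet and peg_socket above 1 N).
3. the peg is fully home and stays there without the mallet on it (value of joint loose_peg above 0.02 m and contact force between mallet and peg_socket below 0.1 N), for 0.3 s.
At the end, for the whole second after the job is handed in: the loose peg is home to within 2 mm (joint above 0.020) and stays; the mallet stands at rest on its striking face (within 0.12 rad of upright) with the middle of its head over the blue mat; the beakers have moved less than 12 mm and the cylinder and box less than 20 mm from where they stood (value of joint loose_peg above 0.02 m and angle between mallet's own z axis and vertical below 0.12 rad and height (world z) of mallet_head below 0.056 m and x of mallet_head in the frame of mat between -0.14 and 0.14 m and y of mallet_head in the frame of mat between -0.08 and 0.08 m and linear speed of mallet below 0.02 m/s and distance of each of beaker_a, beaker_b from where it was at the start of the episode below 0.012 m and distance of each of cylinder, paper_box from where it was at the start of the episode below 0.02 m); the robot touches nothing.
It fails at once if the gripper or the arm pushes on the loose peg (contact force between any of the fingers, the arm and peg_socket above 1 N).
It fails at once if a beaker is shifted by 12 mm or more, or tipped (distance of any of beaker_a, beaker_b from where it was at the start of the episode above 0.012 m or angle between any of beaker_a, beaker_b's own z axis and vertical above 0.25 rad).
It fails at once if the measuring cylinder or the paper box is shifted by 20 mm or more, or the cylinder tipped (distance of any of cylinder, paper_box from where it was at the start of the episode above 0.02 m or angle between cylinder's own z axis and vertical above 0.25 rad).
It also fails if it takes over 48 s, if anything falls off the work surface, if the arm or the gripper's body presses on something with over 40 N, if the wrist force passes 120 N, or if a joint passes its speed limit or range.

## Working session

There is one attempt and no reset: what is moved stays moved. The work goes in short steps, Python scripts to look and compute and a shell command to move; the robot and the scene stay as the last step left them, time stands still between calls to the robot, and variables do not carry over. Pictures are saved under pics/ and viewed, and the job is handed in when it is done.

```bash
ls; mkdir -p pics; python3 - <<'E'
from rig import bot
import cv2,numpy as np
s=bot.read_state();print(s)
for n in("side","top","wrist"):
    c=bot.capture(n);cv2.imwrite(f"pics/{n}0.png",c["color"][:,:,::-1]);print(n,c["intrinsics"].tolist(),np.round(c["pose"],4).tolist())
E
```

```text
pics
{'time_s': 0.0, 'joint_positions': array([-7.43976486e+01,  3.02795280e+01,  8.21572547e+01, -2.62060511e-03,
        6.76878566e+01, -1.02282070e+01]), 'qvel': array([ 0.12832497, -0.0531048 , -0.00037973,  0.04673678,  0.0137521 ,
        0.03671039]), 'tau': array([ 8.31208072e-04, -4.40035343e+01, -1.76589471e+01,  6.34415634e-02,
        5.84493263e-02, -1.64460089e-04]), 'position': array([ 0.27213063, -0.56185253,  0.23256075]), 'tcp_rot': array([[-6.25839285e-04,  4.35726217e-01, -9.00079037e-01],
       [ 2.08382542e-03, -9.00076690e-01, -4.35726530e-01],
       [-9.99997633e-01, -2.14830236e-03, -3.44674015e-04]]), 'force': array([ 0.05660598,  0.55267577, -1.17964786]), 'moment': array([-0.02064932, -0.03250883, -0.05698458]), 'opening': 1.0031676182710085}
side [[437.64425783842654, 0.0, 313.7612426302008], [0.0, 437.64425783842654, 240.53669588287096], [0.0, 0.0, 1.0]] [[-0.9872, -0.107, 0.118, 0.3132], [-0.159, 0.6189, -0.7692, 0.8606], [0.0093, -0.7781, -0.6281, 0.8286], [0.0, 0.0, 0.0, 1.0]]
top [[549.1534415298147, 0.0, 315.8788238541914], [0.0, 549.1534415298147, 229.85054957154568], [0.0, 0.0, 1.0]] [[-0.0073, -0.9915, 0.1302, 0.2234], [-0.9997, 0.0102, 0.0217, -0.0373], [-0.0228, -0.13, -0.9913, 1.7266], [0.0, 0.0, 0.0, 1.0]]
wrist [[411.1244609125612, 0.0, 316.76608911933903], [0.0, 411.1244609125612, 239.21650642774935], [0.0, 0.0, 1.0]] [[0.435, -0.865, -0.2501, 0.3397], [-0.9004, -0.4186, -0.1182, -0.5305], [-0.0024, 0.2766, -0.961, 0.384], [0.0, 0.0, 0.0, 1.0]]
```

View pics/side0.png

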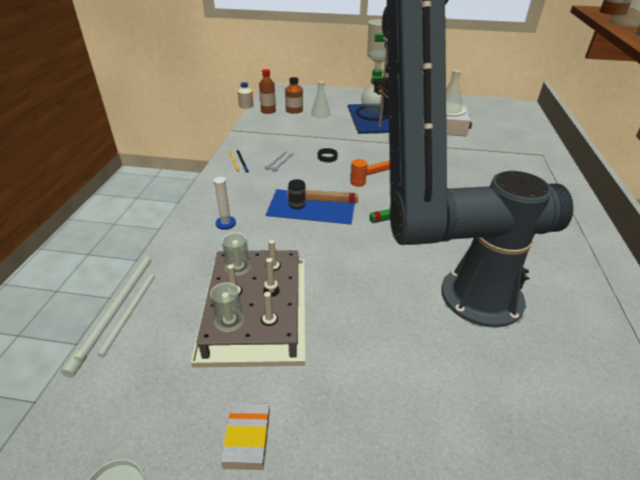

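View pics/top0.png

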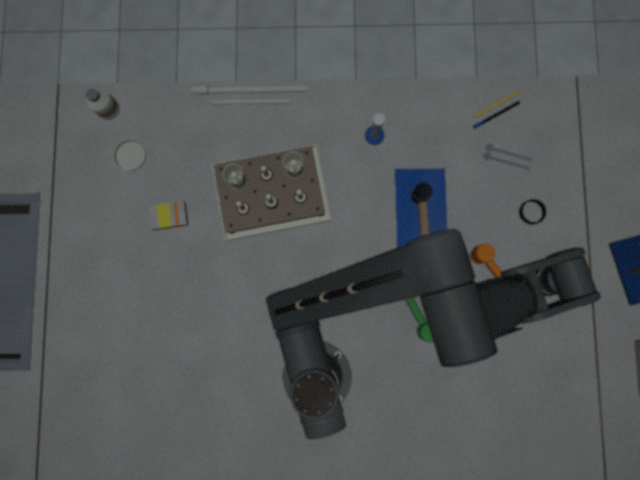

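View pics/wrist0.png

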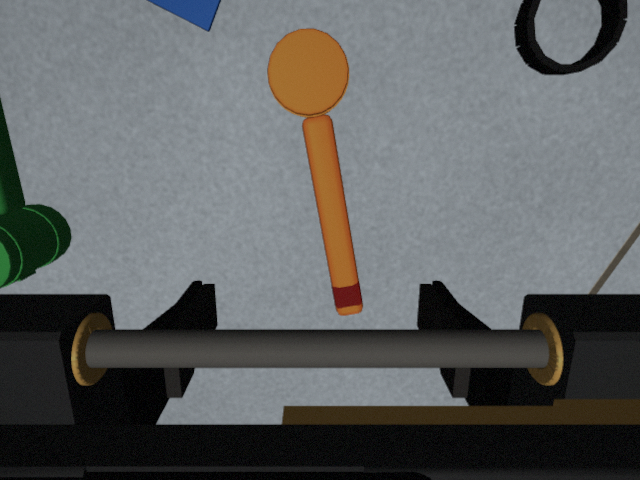

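```bash
cat > h.py <<'E'
import numpy as np,cv2
from rig import bot
def ray(c,u,v):
    d=np.linalg.inv(c["intrinsics"])@[u,v,1];P=np.array(c["pose"]);return P[:3,3],P[:3,:3]@d
def plane(c,u,v,z):
    o,d=ray(c,u,v);return o+d*(z-o[2])/d[2]
def proj(c,p):
    P=np.array(c["pose"]);q=P[:3,:3].T@(np.asarray(p)-P[:3,3]);q=c["intrinsics"]@q;return q[:2]/q[2]
def save(n,im): cv2.imwrite(f"pics/{n}.png",im[:,:,::-1])
def tri(c1,p1,c2,p2):
    o1,d1=ray(c1,*p1);o2,d2=ray(c2,*p2);A=np.c_[d1,-d2];t=np.linalg.lstsq(A,o2-o1,rcond=None)[0]
    a=o1+d1*t[0];b=o2+d2*t[1];return (a+b)/2,np.linalg.norm(a-b)
E
python3 - <<'E'
import cv2,numpy as np
a=cv2.imread("pics/side0.png")[225:370,185:315];b=cv2.imread("pics/top0.png")[140:245,205:335]
cv2.imwrite("pics/c1.png",cv2.resize(a,None,fx=4,fy=4,interpolation=cv2.INTER_CUBIC))
cv2.imwrite("pics/c2.png",cv2.resize(b,None,fx=5,fy=5,interpolation=cv2.INTER_CUBIC))
a=cv2.imread("pics/side0.png")[140:235,205:415];b=cv2.imread("pics/top0.png")[150:300,350:520]
cv2.imwrite("pics/c3.png",np.vstack([cv2.resize(a,(630,285)),cv2.resize(b,(340,300)).copy() if 0 else cv2.resize(b,(630,300))]))
E
```

```text
(no output)
```

View pics/c1.png

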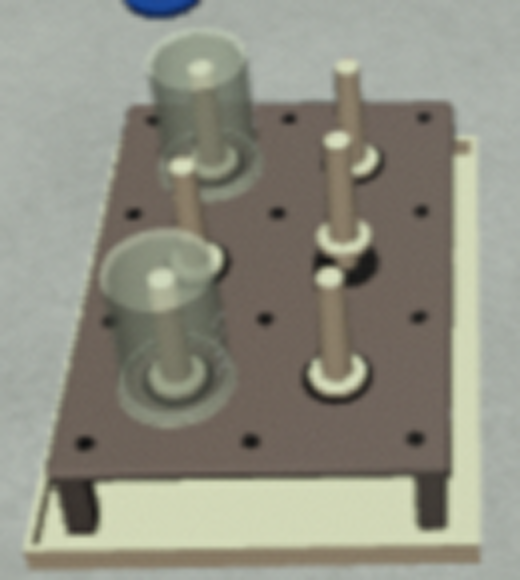

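View pics/c2.png

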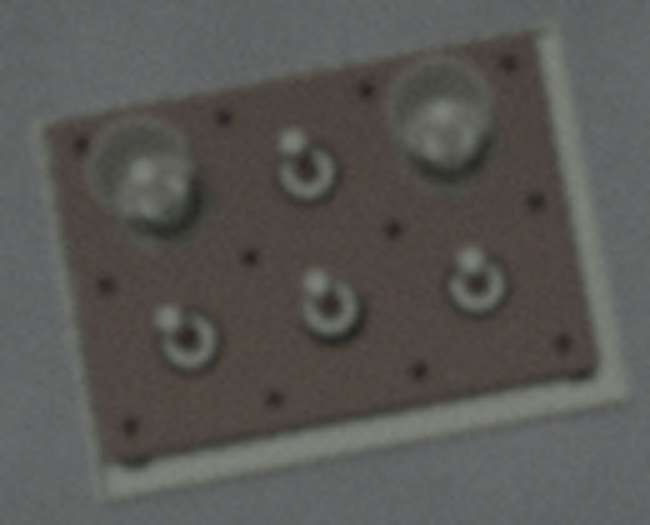

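View pics/c3.png

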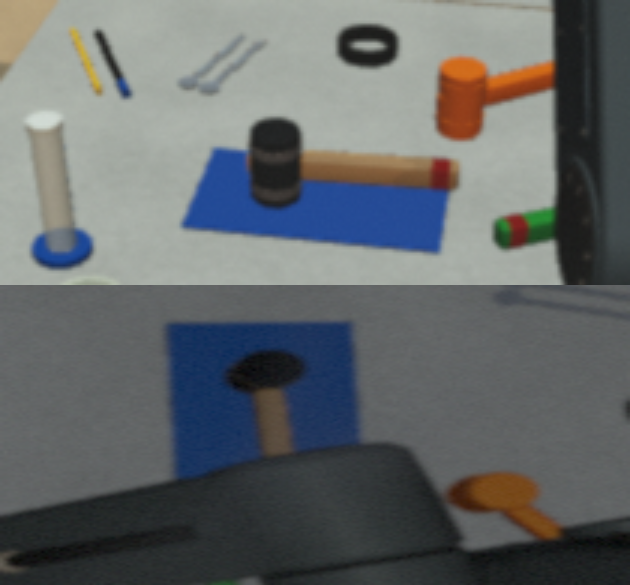

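```bash
python3 - <<'E'
from h import *
s=bot.capture("side");t=bot.capture("top")
np.set_printoptions(precision=4,suppress=True)
print("tip",tri(s,(269.2,259.8),t,(268.,196.2)), plane(s,269.2,259.8,.166),plane(t,268,196.2,.166))
for n,p in dict(yp=(267.2,294),ym=(271.9,241.5),bk=(230.5,266)).items(): print(n,plane(s,*p,.147))
for n,p in dict(frontyp=(238.8,203.5),ym=(299.2,191.8),bk=(263.4,168.2)).items(): print(n,plane(t,*p,.147))
def hsv(c): return cv2.cvtColor(c["color"],cv2.COLOR_RGB2HSV)
# black head mask
for n,c,roi in(("side",s,(170,215,280,315)),("top",t,(175,212,405,440))):
    H=hsv(c);m=np.zeros(H.shape[:2],np.uint8);a,b,x,y=roi
    sub=H[a:b,x:y]
    k=(sub[...,2]<75)&((sub[...,1]<110)) if n=="side" else (sub[...,2]<45)
    m[a:b,x:y][k]=255
    cs,_=cv2.findContours(m,cv2.RETR_EXTERNAL,cv2.CHAIN_APPROX_NONE);k=max(cs,key=cv2.contourArea);print(n,cv2.boundingRect(k),cv2.contourArea(k),cv2.moments(k)['m10']/cv2.moments(k)['m00'],cv2.moments(k)['m01']/cv2.moments(k)['m00'])
    H2=cv2.inRange(H,(105,120,30),(125,255,255))
    cs,_=cv2.findContours(H2,cv2.RETR_EXTERNAL,cv2.CHAIN_APPROX_NONE)
    for k in cs:
        if cv2.contourArea(k)>150: print(" blue",cv2.contourArea(k),cv2.approxPolyDP(k,4,True)[:,0].tolist())
for p in((296.7,184),): print("top face side",plane(s,*p,.088))
print("handle end bottom",plane(s,357,198,.046))
print("hd top",plane(t,422,190,.088))
E
```

```text
tip (array([0.5276, 0.1347, 0.1653]), np.float64(0.001255442800896366)) [0.5268 0.1355 0.166 ] [0.5281 0.1347 0.166 ]
yp [0.5108 0.2236 0.147 ]
ym [0.5425 0.0472 0.147 ]
bk [0.6156 0.1509 0.147 ]
frontyp [0.5111 0.2225 0.147 ]
ym [0.5439 0.0453 0.147 ]
bk [0.616  0.1508 0.147 ]
side (288, 180, 18, 29) 395.5 296.4298356510746 193.83860092709648
 blue 1476.5 [[266, 214], [350, 223], [353, 204], [307, 200], [294, 209], [286, 191], [276, 190]]
 blue 415.5 [[349, 105], [359, 132], [388, 131], [387, 118], [379, 128], [377, 121], [355, 113], [362, 105]]
top (411, 183, 21, 21) 265.5 420.8782172002511 192.66541117388573
 blue 1157.0 [[639, 236], [611, 244], [631, 303], [639, 302], [639, 273], [627, 270], [639, 267]]
 blue 2530.0 [[443, 169], [396, 170], [398, 246], [419, 236], [417, 205], [410, 196], [418, 183], [427, 183], [432, 190], [427, 201], [430, 231], [445, 229]]
top face side [ 0.5521 -0.322   0.088 ]
handle end bottom [ 0.3569 -0.3386  0.046 ]
hd top [ 0.5569 -0.3235  0.088 ]
```

The loose peg is the front-row middle one, tip at side (269,260) and top (268,196): its collar is raised with a shadow beneath it, and it triangulates to (0.527, 0.135, 0.165), which fits.

Things that could be taken for the mallet:
- Black-headed mallet on the mat: side (297,190), top (422,192).
- Orange mallet: side (359,172), top (484,254).
- Green mallet: side (380,215), top (425,330).

I choose the black one with two grey bands and a wooden handle; crop c3 confirms it. Next I move above its handle.

```bash
python3 -m inch '{"dp":[[0,-11.3,-30.7],[0,-11.3,-30.7],[0,-11.3,-30.7],[0,-11.3,-30.7],[0,-11.3,-30.7],[0,-11.3,-30.7],[0,-11.3,-30.7],[0,-11.3,-30.7],[0,-11.3,-30.7],[0,-11.3,-30.7],[0,0,0],[0,0,0],[0,0,0],[0,0,0],[0,0,0]],"yaw":[0,0,0,0,0,0,0,0,0,0,7.1,7.1,7.1,0,0]}' 87
python3 - <<'E'
from h import *
c=bot.capture("wrist");save("w1",c["color"]);s=bot.capture("top");save("t1",s["color"])
print(np.array(c["pose"]).round(4).tolist(),bot.read_state()["tcp_rot"].round(4).tolist())
E
```

```text
time_s: 1.5
position: [0.4994, -0.327, 0.2334]
tcp_rot: [[-0.0, 0.082, -0.997], [0.0, -0.997, -0.082], [-1.0, -0.0, 0.0]]
force: [-0.2, 0.5, -0.5]
opening: 1.0
[[0.0815, -0.9576, -0.2764, 0.5742], [-0.9967, -0.0785, -0.0219, -0.3221], [-0.0007, 0.2773, -0.9608, 0.3847], [0.0, 0.0, 0.0, 1.0]] [[-0.0002, 0.0811, -0.9967], [0.0002, -0.9967, -0.0811], [-1.0, -0.0002, 0.0001]]
```

View pics/w1.png

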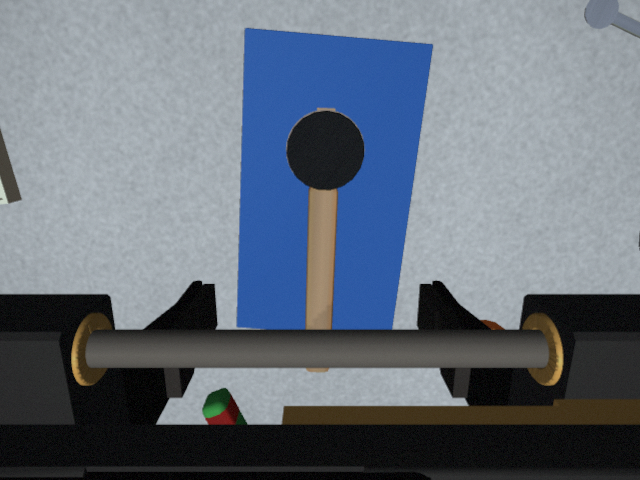

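```bash
python3 - <<'E'
from h import *
c=bot.capture("wrist");im=c["color"];hs=cv2.cvtColor(im,cv2.COLOR_RGB2HSV)
w=cv2.inRange(hs,(5,60,60),(22,200,255))
L=[]
for r in range(200,320,6):
    x=np.where(w[r,280:360])[0]+280; L.append(((x.min()+x.max()+1)/2,r,x.max()-x.min()+1))
P=np.array([plane(c,u,v,.061) for u,v,_ in L]);print([l[2] for l in L])
f=np.polyfit(P[:,0],P[:,1],1);print("handle y=",f,np.degrees(np.arctan(f[0])), "y at .5",np.polyval(f,.5))
k=cv2.inRange(hs,(0,0,0),(180,255,60));k[:100]=0;k[195:]=0;k[:,:270]=0;k[:,380:]=0
q=max(cv2.findContours(k,0,1)[0],key=cv2.contourArea);(u,v),r=cv2.minEnclosingCircle(q);h=plane(c,u,v,.088);print("head",u,v,r,h,np.linalg.norm(plane(c,u+r,v,.088)-h),"handle y there",np.polyval(f,h[0]))
for p in((246,28),(432,44),(392,331),(237,327)): print("mat",plane(c,*p,.004))
E
```

```text
[np.int64(28), np.int64(29), np.int64(29), np.int64(28), np.int64(28), np.int64(28), np.int64(27), np.int64(27), np.int64(28), np.int64(28), np.int64(27), np.int64(27), np.int64(27), np.int64(27), np.int64(26), np.int64(26), np.int64(27), np.int64(27), np.int64(26), np.int64(26)]
handle y= [ 0.05155451 -0.35835125] 2.951243168261459 y at .5 -0.3325739945440042
head 324.0 149.5 39.46210479736328 [ 0.55489601 -0.32886179  0.088     ] 0.02788986216680908 handle y there -0.3297438572809097
mat [ 0.64372646 -0.25690762  0.004     ]
mat [ 0.64407675 -0.41448497  0.004     ]
mat [ 0.37268514 -0.41612466  0.004     ]
mat [ 0.36437168 -0.25682036  0.004     ]
```

The wrist view shows the mallet's black head at (324,150) and its handle running down to about (318,370). The head is at about (0.555, -0.329) with a radius of 27.9 mm (28 expected), and the handle direction is about 3°. Next I descend and grip.

```bash
python3 -m inch '{"dp":[[35,1.5,0],[35,0,0],[35,0,0],[30,0,0],[25,0,0],[20,0,0],[15.4,0,0],[0,0,0],[0,0,0]],"yaw":[1.4,0,0,0,0,0,0,0,0]}' 87
python3 -m inch '{"dp":[[0,0,0],[0,0,0],[0,0,0],[0,0,0],[0,0,0],[0,0,0],[0,0,0],[0,0,0],[0,0,0],[0,0,0],[0,0,0],[0,0,0]],"yaw":[0,0,0,0,0,0,0,0,0,0,0,0]}' 0
python3 - <<'E'
from h import *
c=bot.capture("side");a=c["color"][130:240,200:420];save("s2",cv2.resize(a,None,fx=3,fy=3));save("w2",bot.capture("wrist")["color"])
E
```

```text
time_s: 2.4
position: [0.4991, -0.3284, 0.0375]
tcp_rot: [[-0.001, 0.055, -0.998], [0.001, -0.998, -0.055], [-1.0, -0.001, 0.001]]
force: [0.2, -0.3, 0.1]
opening: 1.004
time_s: 3.4
position: [0.4996, -0.3288, 0.0381]
tcp_rot: [[0.0, 0.055, -0.999], [-0.0, -0.999, -0.055], [-1.0, 0.0, -0.0]]
force: [-0.3, -0.8, -1.4]
opening: 0.272
```

View pics/s2.png

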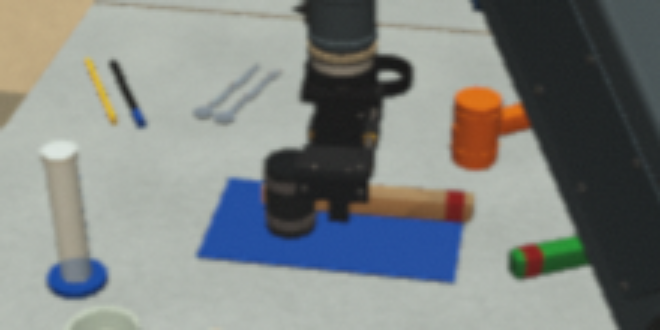

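View pics/w2.png

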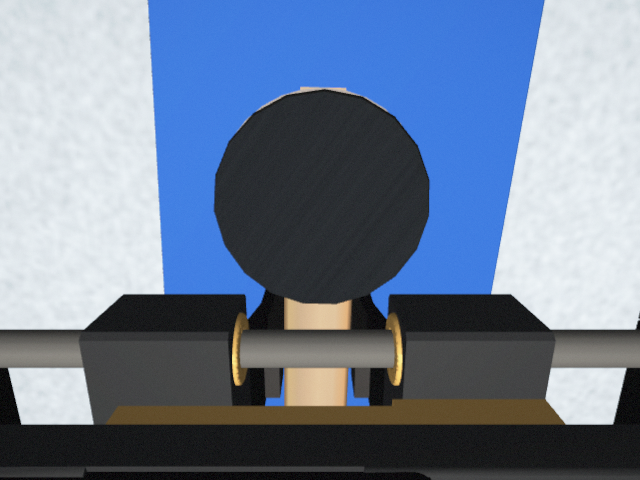

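Gripped: the opening is 23.7 mm and the handle sits between the pads. Next I lift and check for tilt.

```bash
python3 -m inch '{"dp":[[-8,0,0],[-15,0,0],[-25,0,0],[-25,0,0],[-25,0,0],[-25,0,0],[-25,0,0],[-25,0,0],[-15,0,0],[-12,0,0],[0,0,0],[0,0,0],[0,0,0]],"yaw":[0,0,0,0,0,0,0,0,0,0,0,0,0]}'
python3 - <<'E'
from h import *
c=bot.capture("side");a=c["color"][60:240,200:420];save("s3",cv2.resize(a,None,fx=3,fy=3));c=bot.capture("wrist");save("w3",c["color"])
for f in("w2","w3"):
    im=cv2.imread(f"pics/{f}.png");k=(im.max(2)<70).astype(np.uint8)*255;k[310:]=0
    q=max(cv2.findContours(k,0,1)[0],key=cv2.contourArea);print(f,cv2.boundingRect(q))
E
```

```text
time_s: 4.58
position: [0.4985, -0.3275, 0.2368]
tcp_rot: [[-0.003, 0.055, -0.998], [0.002, -0.998, -0.055], [-1.0, -0.003, 0.003]]
force: [-0.2, 0.5, -4.3]
opening: 0.273
w2 (215, 89, 214, 221)
w3 (212, 85, 212, 225)
```

View pics/s3.png

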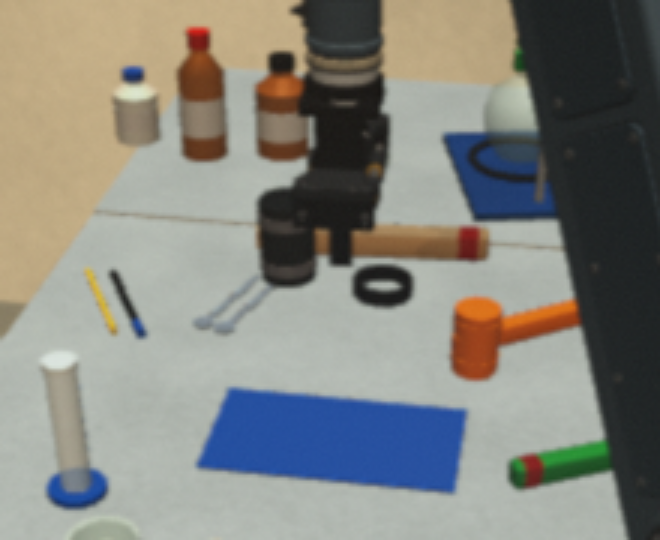

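View pics/w3.png

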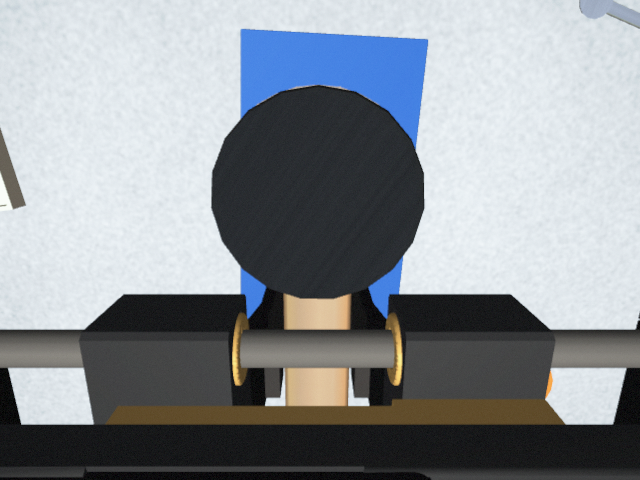

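```bash
python3 - <<'E'
from h import *
c=bot.capture("wrist");s=bot.read_state();p=s["position"];R=s["tcp_rot"]
h=plane(c,318,191.5,p[2]+.050);print("head",h,h-p,np.linalg.norm((h-p)[:2]), "r",np.linalg.norm(plane(c,424,191.5,p[2]+.05)-h))
t=np.array([.5272,.135,0]);d=t-h;d[2]=0;print(d*1e3,(R.T@d)*1e3)
h2=p-R[:,2]*.055;d=t-h2;d[2]=0;print("nominal",(R.T@d)*1e3)
E
```

```text
head [ 0.55687198 -0.3261631   0.28659839] [0.05808384 0.00170335 0.05      ] 0.058108809207718624 r 0.026202048580098034
[-29.67197567 461.16310061   0.        ] [   1.15780183 -462.09356621    4.47516109]
nominal [   1.14702589 -460.62640877    1.38473887]
```

```bash
python3 -m inch '{"dp":[[0,-8,0],[0,-16,0],[-3,-26,0],[-3,-33,0],[-3,-35,0],[-3,-35,0],[-3,-35,0],[0,-35,0],[0,-35,0],[0,-35,0],[0,-35,0],[0,-35,1],[0,-32,1],[0,-26,1],[0,-20,0],[0,-12,0],[0,-8,0],[0,0,0],[0,0,0],[0,0,0]],"yaw":[0,0,0,0,0,0,0,0,0,0,0,0,0,0,0,0,0,0,0,0]}'
python3 - <<'E'
from h import *
c=bot.capture("side");save("s4",cv2.resize(c["color"][130:370,150:400],None,fx=2.4,fy=2.4));c=bot.capture("wrist");save("w4",c["color"])
c=bot.capture("top");save("t4",cv2.resize(c["color"][120:320,190:440],None,fx=3,fy=3))
E
```

```text
time_s: 6.4
position: [0.4711, 0.1311, 0.2531]
tcp_rot: [[-0.0, 0.054, -0.999], [-0.0, -0.999, -0.054], [-1.0, 0.0, 0.0]]
force: [-0.2, -0.2, -4.9]
opening: 0.27
```

View pics/s4.png

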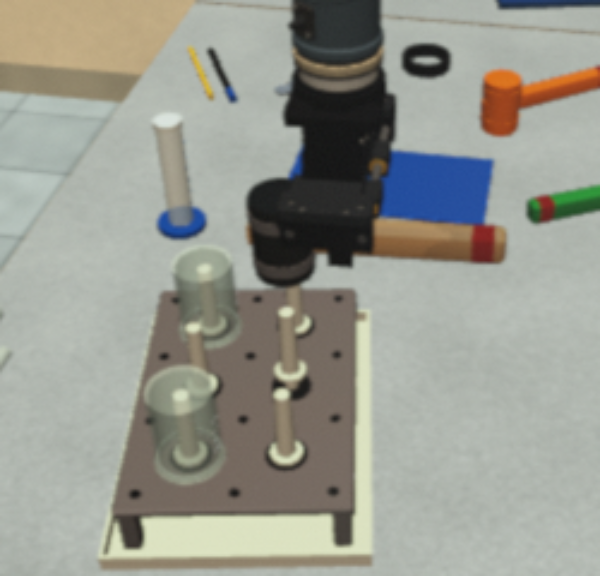

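View pics/w4.png

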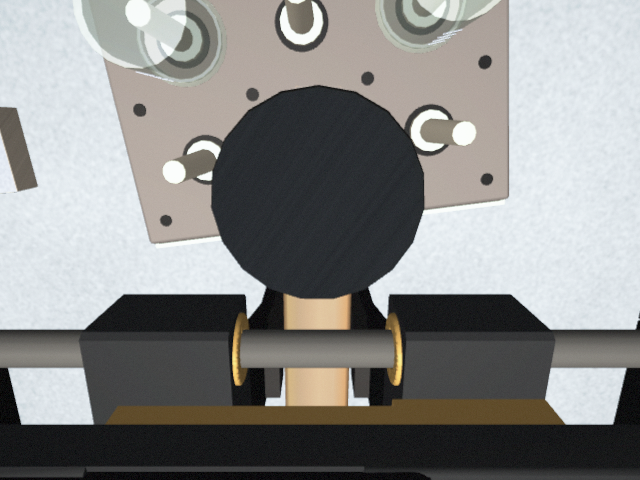

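View pics/t4.png

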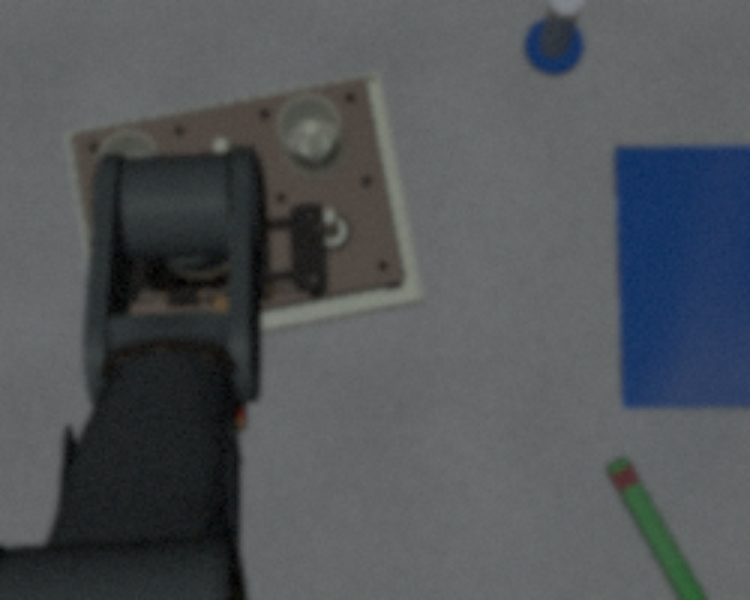

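```bash
python3 - <<'E'
from h import *
c=bot.capture("wrist");p=bot.read_state()["position"];R=bot.read_state()["tcp_rot"]
for n,q in dict(tip=(.5272,.135,.166),ym=(.5432,.0462,.147),yp=(.511,.223,.147)).items(): print(n,proj(c,q))
print("nominal head",p-R[:,2]*.055)
print(plane(c,174,172,.147),plane(c,464,133,.147))
E
```

```text
tip [312.47620244 155.49139713]
ym [460.27807114 133.94650149]
yp [170.28061409 171.90982612]
nominal head [0.52643428 0.13375355 0.25312162]
[0.51106531 0.22069055 0.147     ] [0.54387083 0.04402934 0.147     ]
```

Alignment is within about 2 mm: the seated pegs' reprojections agree, and the head sits over the loose peg's tip. Now the strike.

```bash
python3 -m inch '{"dp":[[12,0,0],[30,0,0],[32,0,0],[4,0,0],[0,0,0],[-8,0,0],[-20,0,0],[-25,0,0],[-25,0,0],[0,0,0],[0,0,0]],"yaw":[0,0,0,0,0,0,0,0,0,0,0]}'
python3 - <<'E'
from h import *
c=bot.capture("side");save("s5",cv2.resize(c["color"][130:370,150:400],None,fx=2.4,fy=2.4));c=bot.capture("wrist");save("w5",c["color"])
E
```

```text
time_s: 7.52
position: [0.4728, 0.1317, 0.256]
tcp_rot: [[0.006, 0.055, -0.998], [0.0, -0.999, -0.055], [-1.0, 0.0, -0.006]]
force: [0.4, -0.6, -4.7]
opening: 0.275
```

View pics/s5.png

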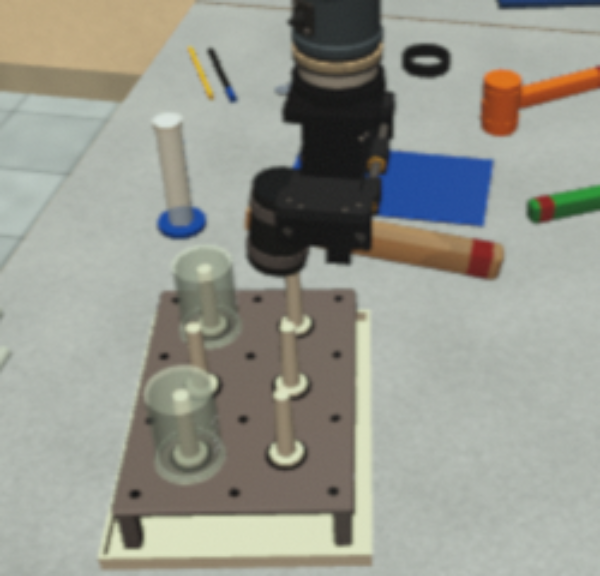

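View pics/w5.png

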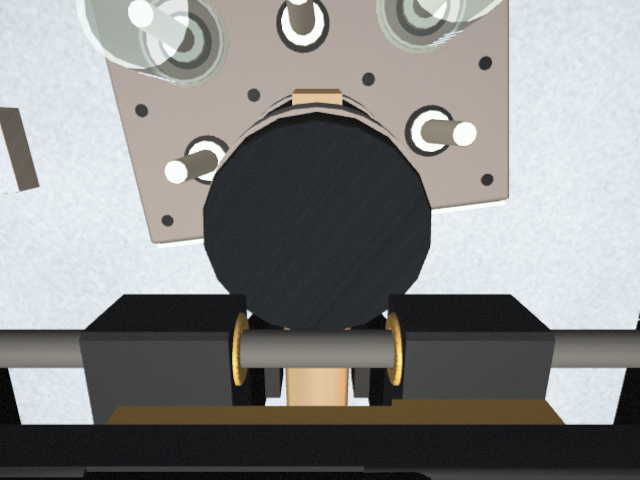

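```bash
python3 - <<'E'
from h import *
c=bot.capture("side");save("s6",cv2.resize(c["color"][215:320,225:345],None,fx=5,fy=5,interpolation=cv2.INTER_CUBIC))
print("tip expected home",proj(c,(.5272,.135,.147)),"at .128+",proj(c,(.5272,.135,.166)))
a=c["color"][190:260,240:370];save("s7",cv2.resize(a,None,fx=6,fy=6,interpolation=cv2.INTER_CUBIC))
E
```

```text
tip expected home [269.51446781 265.7986243 ] at .128+ [269.06335022 259.62706324]
```

View pics/s6.png

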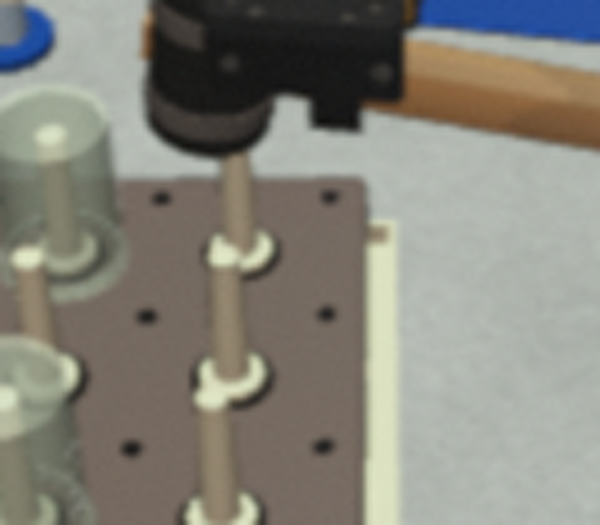

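View pics/s7.png

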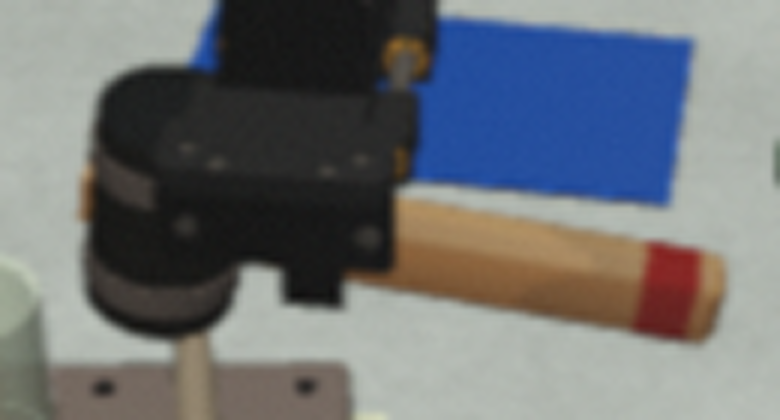

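The peg tip is now at side (269.4,266); home predicts (269.5,265.8), and the collar is level with its neighbours. The mallet has tilted about 7° head-up in the grip, which is small enough for it to settle flat when released. Next I carry it back.

```bash
python3 -m inch '{"dp":[[0,8,0],[0,16,0],[0,26,0],[0,33,0],[0,35,0],[0,35,0],[0,35,0],[0,35,-1],[0,35,-1],[0,35,-1],[0,35,0],[0,35,0],[0,32,0],[0,26,0],[0,20,0],[0,12,0],[0,8,0],[0,0,0],[0,0,0],[0,0,0]],"yaw":[0,0,0,0,0,0,0,0,0,0,0,0,0,0,0,0,0,0,0,0]}'
python3 -m inch '{"dp":[[15,0,0],[30,0,0],[35,0,0],[35,0,0],[30,0,0],[20,0,0],[15,0,0],[10,0,0],[5,0,0],[0,0,0],[0,0,0]],"yaw":[0,0,0,0,0,0,0,0,0,0,0]}'
python3 - <<'E'
from h import *
c=bot.capture("side");save("s8",cv2.resize(c["color"][130:370,180:430],None,fx=2.4,fy=2.4))
E
```

```text
time_s: 9.33
position: [0.4992, -0.3269, 0.2527]
tcp_rot: [[-0.001, 0.056, -0.998], [0.002, -0.998, -0.056], [-1.0, -0.002, 0.001]]
force: [-0.8, 0.6, -4.2]
opening: 0.271
time_s: 10.25
position: [0.5002, -0.3286, 0.0589]
tcp_rot: [[0.001, 0.055, -0.998], [-0.001, -0.998, -0.055], [-1.0, 0.001, -0.001]]
force: [-0.3, -0.3, -3.8]
opening: 0.272
```

View pics/s8.png

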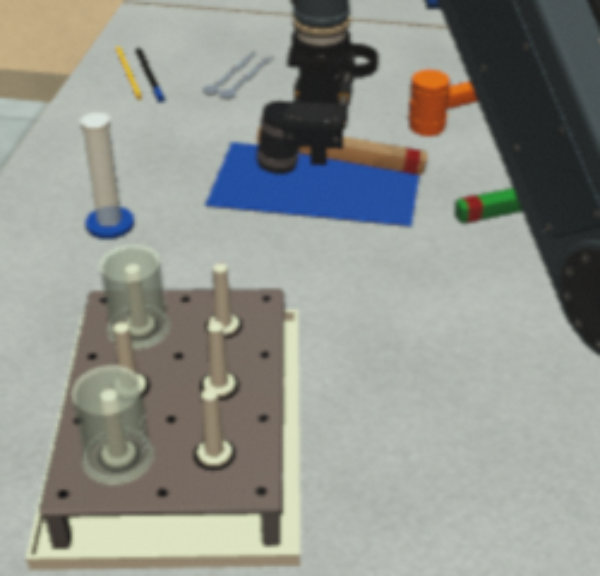

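Lower by stages, watching the force.

```bash
python3 -m inch '{"dp":[[8,0,0],[6,0,0],[4,0,0],[2,0,0],[0,0,0],[0,0,0]],"yaw":[0,0,0,0,0,0]}'
python3 -m inch '{"dp":[[1,0,0],[1,0,0],[1,0,0],[0,0,0],[0,0,0]],"yaw":[0,0,0,0,0]}'
```

```text
time_s: 10.8
position: [0.4994, -0.3285, 0.0379]
tcp_rot: [[-0.0, 0.054, -0.999], [0.0, -0.999, -0.054], [-1.0, -0.0, 0.0]]
force: [0.3, -0.3, -4.6]
opening: 0.274
time_s: 11.22
position: [0.4995, -0.3285, 0.0351]
tcp_rot: [[-0.0, 0.055, -0.999], [0.0, -0.999, -0.055], [-1.0, -0.0, 0.0]]
force: [0.8, 0.1, -3.9]
opening: 0.276
```

```bash
python3 -m inch '{"dp":[[1,0,0],[0.5,0,0],[0,0,0],[0,0,0]],"yaw":[0,0,0,0]}'
python3 -m inch '{"dp":[[0,0,0],[0,0,0],[0,0,0],[0,0,0],[0,0,0],[0,0,0],[0,0,0],[0,0,0],[0,0,0],[0,0,0]],"yaw":[0,0,0,0,0,0,0,0,0,0]}' 50
python3 - <<'E'
from h import *
c=bot.capture("side");save("s9",cv2.resize(c["color"][130:240,220:400],None,fx=4,fy=4));save("w9",bot.capture("wrist")["color"])
E
```

```text
time_s: 11.55
position: [0.4995, -0.3285, 0.0336]
tcp_rot: [[-0.0, 0.055, -0.999], [0.0, -0.999, -0.055], [-1.0, -0.0, 0.0]]
force: [0.4, -1.0, -4.5]
opening: 0.273
time_s: 12.38
position: [0.4995, -0.3286, 0.0336]
tcp_rot: [[-0.0, 0.055, -0.999], [0.0, -0.999, -0.055], [-1.0, -0.0, 0.0]]
force: [0.2, 0.8, -0.2]
opening: 0.574
```

View pics/s9.png

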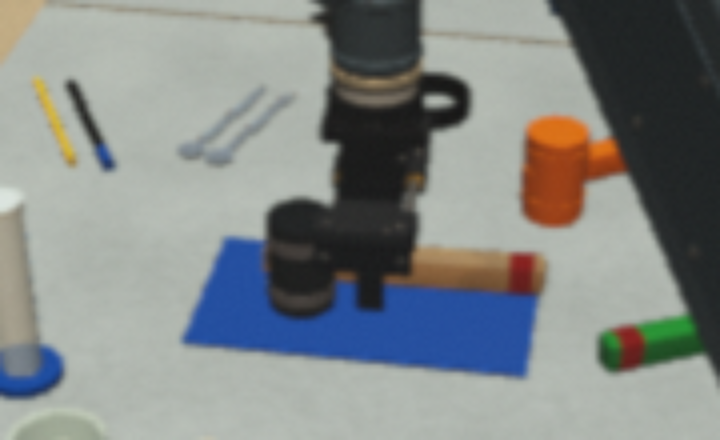

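View pics/w9.png

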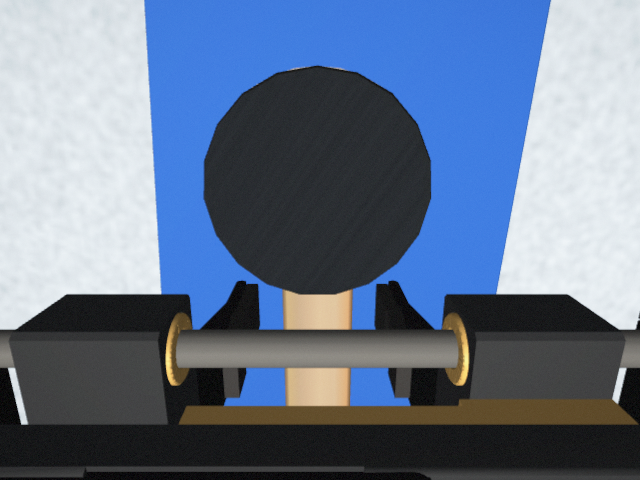

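The mallet stands level on the mat, clear of both fingers. Next I open fully and rise straight up.

```bash
python3 -m inch '{"dp":[[0,0,0],[0,0,0],[0,0,0],[-8,0,0],[-15,0,0],[-25,0,0],[-30,0,0],[-30,0,0],[-30,0,0],[-30,0,0],[-25,0,0],[0,0,0],[0,0,0],[0,0,0]],"yaw":[0,0,0,0,0,0,0,0,0,0,0,0,0,0]}' 87
python3 - <<'E'
from h import *
c=bot.capture("side");save("s10",c["color"]);w=bot.capture("wrist");save("w10",w["color"]);t=bot.capture("top")
hs=cv2.cvtColor(w["color"],cv2.COLOR_RGB2HSV);k=cv2.inRange(hs,(0,0,0),(180,255,60));k[:80]=0;k[230:]=0;k[:,:250]=0;k[:,400:]=0
q=max(cv2.findContours(k,0,1)[0],key=cv2.contourArea);(u,v),r=cv2.minEnclosingCircle(q);print(u,v,r,plane(w,u,v,.088))
for n,im,r in(("side",c,(225,480,60,310)),("top",t,(85,245,90,390))):
    a,b,x,y=r;o=cv2.imread(f"pics/{n}0.png")[a:b,x:y,::-1].astype(int);d=np.abs(o-im["color"][a:b,x:y]).max(2)>45
    ys,xs=np.where(d);print(n,d.sum(),(xs.min()+x,xs.max()+x,ys.min()+a,ys.max()+a) if d.any() else "")
E
```

```text
time_s: 13.65
position: [0.4989, -0.328, 0.2263]
tcp_rot: [[-0.001, 0.055, -0.999], [0.001, -0.999, -0.055], [-1.0, -0.001, 0.001]]
force: [-0.4, 0.4, -1.0]
opening: 1.002
318.5 141.61392211914062 40.905906677246094 [ 0.55959231 -0.32646517  0.088     ]
side 161 (np.int64(264), np.int64(278), np.int64(258), np.int64(294))
top 3047 (np.int64(275), np.int64(389), np.int64(189), np.int64(244))
```

View pics/s10.png

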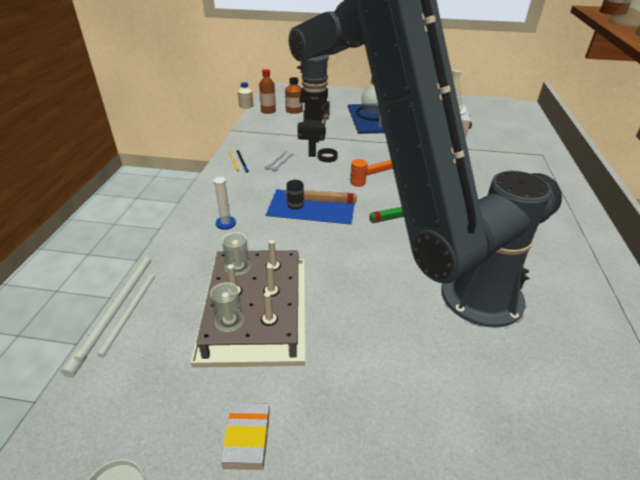

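The mallet stands upright on the mat at side (296,193), and the arm is clear of it. In the side view's rack-and-box area, only the loose peg's pixels changed. The cylinder at (223,205) looks unmoved.

```bash
python3 -c "
from rig import bot
print(bot.hand_in())"
```

```text
the job is handed in; nothing more can be done
None
```

I knocked the loose peg (front row, middle) home with one mallet blow commanded at about 0.38 m/s. I then stood the mallet back upright on the blue mat, backed the arm clear and handed in at about 13.8 s. No verdict was reported.

**Peg:** its tip is at side pixel (269.4, 266), against (269.5, 265.8) predicted for home, with the collar level with its neighbours. It still looked seated in the final picture. I could not measure the peg's actual speed during the blow.

**Mallet:** the head is at about (0.560, -0.326), roughly 9 cm inside the mat's far edge. The blow tilted it about 7° in the grip, but it settled level when I released it.

**Other objects:** in the final side view, only the peg's own pixels changed around the rack, beakers and box. The top view also showed changes, in the part of the picture the arm reaches into, so I did not count it as a check. The cylinder lay outside the side-view comparison; I judged it unmoved by eye.

**Disagreement:** before the pick, the wrist camera put the mallet head about 6 mm off in y from the other two cameras, and I used a value between them.

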